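# Dust off a ground vane in the suction slot

### The job

The freshly ground vanes have to be dedusted one at a time in the suction box, starting with the narrower of the two in the wooden rack. Open the box's sprung slot gate by pressing its lever down until the detent holds it, then take the narrow vane by its root, pass its blade down through the slot without forcing it, and finish holding it there in your grip, still and upright: nearly the whole blade inside the box, but the root's platform kept clear of the deck by about a finger's width so that the air can pass. Leave the wide vane and everything else on the bench as they are.

Things in the scene. Friction and masses are not known exactly. Their poses are not given: they have to be found in the camera images.
- dust_box: grey sheet-steel suction box fixed to the bench, 200 (x) x 180 (y) x 130 mm high. Origin on the bench straight below the slot, z up. Its lever sticks out on its -x side; behind it stands a round filter drum (132 mm across, 184 mm high, axis 178 mm to +x of the slot). An aluminium insert, 80 x 100 mm, lies flush in the middle of its deck (top face) and carries the slot
- slot (a point): centre of the slot's mouth, level with the deck, 130 mm above the bench; axes as the box's. The slot is 8 mm wide along x, 38 mm long along y (2 mm more than the narrow blade), mouth bevelled 3 mm, through a 12 mm insert; below it the box is hollow down to 3 mm above the bench. A gate plate 13 mm below the deck shuts the slot until the lever is latched
- gate_lever (a joint): gate lever angle: 0 = up, gate shut (a spring returns it); grows as it is pressed down and opens the gate. The push at the pad peaks at about 9 N; past 0.45 rad it snaps down and, let go, stays in the detent at about 0.54 rad, gate fully open; pressing further moves it up to the end stop at 0.70. The hinge is level, along the box's y, 112 mm to -x of the slot, 118 mm above the bench
- lever_pad (a point): middle of the top face of the flat steel pad (34 mm along x, 46 mm along y, 10 mm thick) at the lever's end, 78 mm from the hinge. Lever up: about 161 mm above the bench, 177 mm to -x of the slot, tilted up 29 degrees away from the box; latched: about 121 mm above the bench, 190 mm to -x, nearly level; pressing it down to about 115 mm above the bench latches it surely
- rack: wooden vane rack, a block fixed to the bench, 70 mm (its x) x 190 mm (y) x 90 mm high, origin under its centre. Two pockets 12 x 64 mm, 83 mm deep, open upwards at 46 mm to either side of its middle along y; each holds one vane, root up, the vanes in either order
- vane: the narrow vane, bare steel, about 0.3 kg, standing root up in the rack. Origin: underside of its platform, which rests on the rack's top; x thickness, y width, z up; the same after a half turn. Below: a flat blade 6 mm thick, 36 wide, 75 long, the last 6 mm narrowed to 3.6 x 30. Above: platform 22 x 50 x 5 mm, then the root, 31 mm high, 44 mm along y, grooved sides 18 mm apart in x
- vane_root (a point): grip point of the narrow vane: in the middle of its root, 26 mm above the underside of its platform; axes as the vane's. The root is 18 mm across its x: grip it there with the fingers closing along x. Finger ends may reach down to 20 mm below this point (1 mm above the platform)
- vane_tip (a point): middle of the lower end of the narrow vane's blade, 101 mm below vane_root; axes as the vane's
- wide_vane: the wide vane in the rack's other pocket, to be left alone: same shape, blade 52 mm wide and 8 mm thick, platform 22 x 66 mm, root 60 mm long; origin and axes as the narrow one's
- pliers: pliers with red grips lying flat, about 170 mm long; origin on the bench under their joint, nose along +x
- screw_tray: red open tray of screws, 85 x 120 x 30 mm; origin under its centre
- wedge_a: small wooden wedge, 75 x 50 x 35 mm; origin under its centre
- wedge_b: larger wooden wedge, 90 x 40 x 45 mm; origin under its centre
- sanding_disc: grey sanding pad, 64 mm across and 9 mm thick, lying flat; origin under its centre
- die_grinder: black pneumatic die grinder lying along its x, about 220 mm long, 38 mm high; origin on the bench under its middle
- cup: white plastic cup standing upright, 72 mm across, 85 mm high; origin under its centre
There are look-alikes about, which are no part of the job. What is shaped like the vane but blue or red is not meant.

How it is judged:
On the way, in this order (a step that is already met when the one before it is completed fails the run):
1. the gate lever is down and the detent alone holds it (value of joint gate_lever above 0.45 rad and contact force between the fingers and dust_box below 0.5 N), for 0.3 s.
2. the narrow vane's blade has gone in through the slot past the open gate (z of vane_tip in the frame of slot below -0.025 m and horizontal distance between vane_tip and slot below 0.008 m), for 0.1 s.
At the end, for the whole second after the job is handed in: Lever latched (over 0.45 rad); the narrow vane held still in the grip (over 3 N, under 0.02 m/s), upright within 0.1 rad, within 6 mm of the slot's centre, blade at least 40 mm deep, platform's underside 3 to 30 mm above the deck, under 20 N on the box (horizontal distance between vane_root and slot below 0.006 m and z of vane_root in the frame of slot between 0.029 and 0.056 m and z of vane_tip in the frame of slot below -0.04 m and angle between vane_root's own z axis and vertical below 0.1 rad and contact force between the fingers and vane above 3 N and contact force between vane and dust_box below 20 N and linear speed of vane below 0.02 m/s and value of joint gate_lever above 0.45 rad); the arm keeps its last pose, push and grip.
It fails at once if the vane is forced against the box with more than 40 N (contact force between vane and dust_box above 40 N).
It fails at once if the wide vane is moved by more than 15 mm (distance of wide_vane from where it was at the start of the episode above 0.015 m).
It fails at once if something else on the bench is moved by more than 25 mm (distance of any of pliers, screw_tray, wedge_a, wedge_b, sanding_disc, die_grinder, cup from where it was at the start of the episode above 0.025 m).
It also fails if it takes over 56 s, if anything falls off the work surface, if the arm or the gripper's body presses on something with over 40 N, if the wrist force passes 120 N, or if a joint passes its speed limit or range.

### The arm

A 6-joint arm with a two-finger parallel gripper is mounted at the origin on the work surface. World frame = base frame: x ahead of the robot, y to its left, z up, the work surface at z = 0. Lengths are in m, angles in rad, forces in N, time in s.
With the tool pointing down it reaches from about 0.25 to 0.725 m from the base axis. Payload 9.7 kg.
Tool frame: the origin (TCP) lies on the centre line of the jaws, within the pads' length; the fingertips stand 11 mm ahead of it and the grasp point (between the pads) lies 8 mm behind it; z points along the fingers, y is the line along which they close (so a half turn about z gives the same grasp; the last joint's range is limited). The gripper opens to 85 mm and grips with 20 to 120 N. Pads are 22 mm wide; open, the fingers measure 114 mm over their backs; the gripper's body (76 mm by 85 mm) begins 54 mm behind the grasp point. The pads swing forward as they close: fully open they stand 13 mm farther back than shut.
Start: joints at [1.194, 0.087, 0.176, 1.66, 0, 1.571], TCP at [0.202, 0.511, 0.242] pointing down, gripper open.
Joint ranges: [-3.13, 3.13], [-0.85, 1.81], [-1.15, 1.24], [-2.2, 2.28], [-1.44, 1.52], [-3.14, 3.14]. Speed limits (rad/s): [2.22, 2.22, 2.57, 3.14, 3.14, 3.14].

### API

Orientations are given as a unit quaternion [w, x, y, z].
In Python, from cell import env gives the robot as it stands.
- The arm moves only by the tool send_rows, never from a script. Its argument "increments" is a list of rows, each an object with "dr": the turn, a rotation vector about the tool's x, y, z in degrees, a list of three; "translation": the shift along the tool's x, y, z in m, a list of three; "fingers": the finger opening in m, from 0 to 0.0854. A call has exactly 8 rows; each row is the pose to reach, as a shift and turn from the pose commanded when the call began, along the tool's axes at that moment; what a row does not reach only later rows make up. A row lasts 1/8 s, in which the tool goes at most 62.5 mm and 10.7 degrees, less where a joint would pass 70% of its speed; a pose out of reach is approached as far as the arm can. A call with a gripper value outside its range is refused whole. The fingers move at their own pace and stop on an object; the grip force is fixed at half the most. Time passes only in rows, so rows that repeat a pose let the fingers close, or fill a call up. It gives the time, the measured TCP pose, the force, the opening and the grip force at its end, in the units of the state.
- env.get_state(): the state, without advancing time (a new reading comes with each control period).
- env.read_camera(name): name is "side" or "top"; returns (picture, depth): 384x512x3 uint8, red, green, blue; 384x512 float32, m along the optical axis (not along the pixel's ray), 0 where there is no reading.
- env.camera_params(name): a dict with "K" (3x3 intrinsics, pixels), "R" (3x3) and "t" (3): a world point X has camera coordinates R X + t. Camera axes: x right, y down, z forward; pixel columns grow to the right and rows downward; lengths in m; the calibration is good to about 2 mm. A picture is of the moment at which its call begins. camera_params takes no time and is no camera call.
- env.close_job(): hands the job in; it is judged then, once.
The state is a dict: "clock": time; "joints": joint angles; "dq": joint speeds; "joint_efforts": joint torques, N m; "eef_pos": TCP position; "eef_rot": TCP orientation; "wrist_force": force on the tool from outside, world axes, zero at the start; "moment": the same for the moment, N m; "finger_gap": finger opening in m; "finger_force": force on a finger pad.
Only numpy, scipy, OpenCV 4.12 (cv2) and the standard library are available. Lean on these libraries where they do the work, as an engineer would, in place of code of your own. Each camera call takes 0.05 s, during which the arm holds its last target. There are 200 camera calls.

## Working session

There is one attempt and no reset: what is moved stays moved. The work goes in short steps, Python scripts to look and compute and a tool call to move; the robot and the scene stay as the last step left them, time stands still between calls to the robot, and variables do not carry over. Pictures are saved under pics/ and viewed, at most 10 in all, crops included, and the job is handed in when it is done.

Besides the shell and the picture viewer there is one more tool, called after "Emit:" by a JSON object that holds its "fn" and its "kwargs", one argument or row to a line. send_rows: Moves the arm, as the interface text tells. Its arguments: {"type":"object","properties":{"increments":{"type":"array"}},"required":["increments"]}

```bash
mkdir -p pics; python3 - <<'E'
from cell import env
import numpy as np,cv2
for n in("top","side"):
    p,d=env.read_camera(n); np.savez(f"pics/{n}0.npz",p=p,d=d)
    cv2.imwrite(f"pics/{n}0.png",cv2.resize(p[:,:,::-1],(800,600)))
    c=env.camera_params(n); print(n,c["K"],c["R"],c["t"], -c["R"].T@c["t"], (d>0).mean())
print(env.get_state())
E
```

```text
top [[380.81468951   0.         256.27178751]
 [  0.         380.81468951 188.40635436]
 [  0.           0.           1.        ]] [[ 0.0408955  -0.99916088 -0.0022581 ]
 [-0.97496524 -0.0394106  -0.21883691]
 [ 0.21856428  0.01115102 -0.97575884]] [-0.01169381  0.5671549   1.17954924] [ 0.2956272  -0.00248525  1.27504362] 0.9959615071614584
side [[393.63585504   0.         254.41638717]
 [  0.         393.63585504 189.26587785]
 [  0.           0.           1.        ]] [[-0.9448095  -0.32741678 -0.01154413]
 [-0.19723731  0.596586   -0.77793482]
 [ 0.26159598 -0.73272327 -0.62823892]] [0.52831049 0.21032258 1.20229712] [0.22612013 0.9284533  0.92504599] 0.9963429768880209
{'clock': 0.1, 'joints': array([1.19400108e+00, 8.74218789e-02, 1.75215191e-01, 1.65979207e+00,
       2.60190179e-05, 1.57081130e+00]), 'dq': array([-4.72641637e-04,  9.63812090e-05,  2.96215903e-03,  1.53728427e-03,
        9.52647210e-04, -7.91370720e-04]), 'joint_efforts': array([-2.64091810e-03, -5.21567953e+01,  4.65650690e+01,  1.61243352e-02,
       -9.51611628e-05, -4.82069211e-06]), 'eef_pos': array([0.20229284, 0.51124531, 0.24164565]), 'eef_rot': array([-1.25374011e-04,  1.87292438e-01,  9.82304017e-01, -5.88143850e-04]), 'wrist_force': array([-0.25487666,  1.09219821,  0.03929058]), 'moment': array([ 0.03667693, -0.01940552, -0.06963383]), 'finger_force': 0.0, 'finger_gap': 0.08559930750780595}
```

View pics/top0.png

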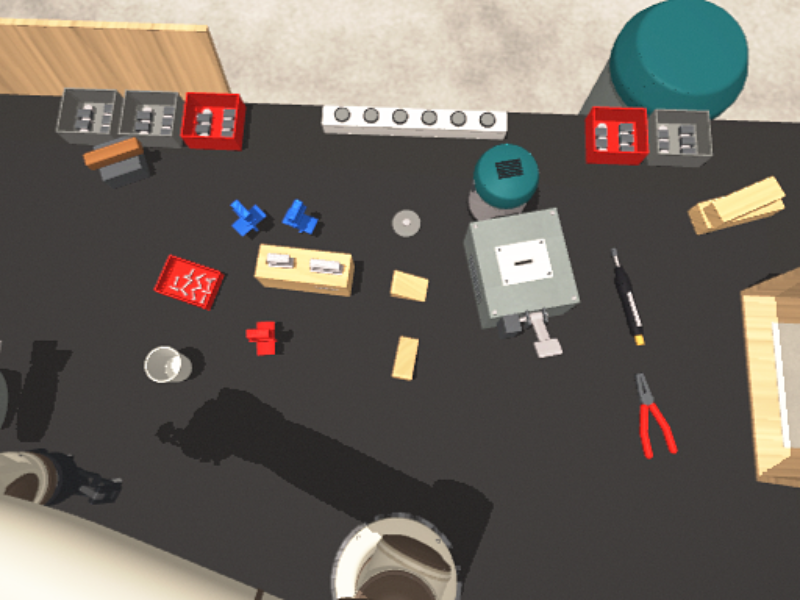

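View pics/side0.png

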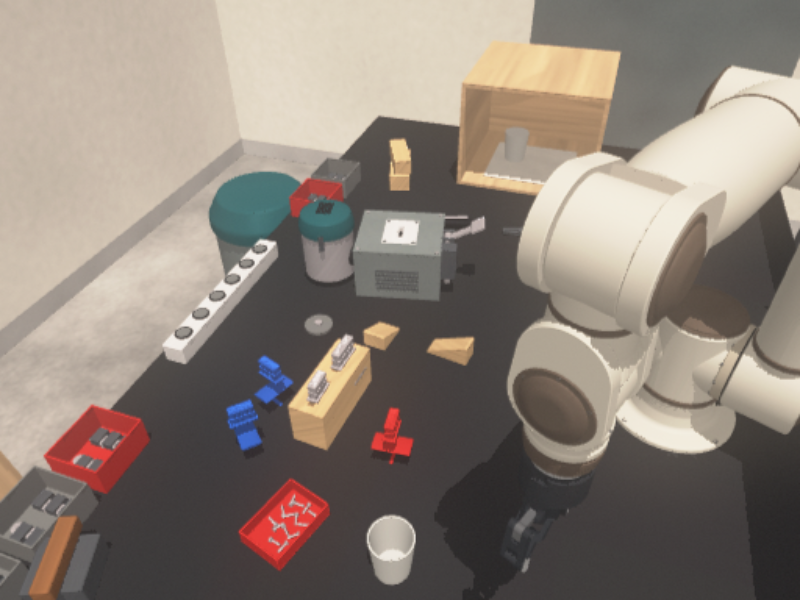

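Top view: the box with its white insert is at about (523,262), the lever pad at (547,348) and the rack at (305,270). The two steel vanes stand at (279,261) and (325,267); the left one looks shorter, so it should be the narrow one. The blue (247,217; 299,216) and red (264,338) look-alikes are excluded by colour. Next I measure and take an enlarged crop.

```bash
cat >h.py <<'E'
import numpy as np,cv2
from cell import env
def ray(n,uv,z):
    c=env.camera_params(n);K,R,t=c["K"],c["R"],c["t"];C=-R.T@t
    uv=np.atleast_2d(uv).astype(float)
    d=np.c_[uv,np.ones(len(uv))]@np.linalg.inv(K).T@R
    return C+d*((z-C[2])/d[:,2])[:,None]
def cloud(n,d):
    c=env.camera_params(n);v,u=np.indices(d.shape)
    P=np.stack([u,v,np.ones_like(u)],-1)@np.linalg.inv(c["K"]).T*d[...,None]
    return (P-c["t"])@c["R"]
def rect(n,mask,z):
    "largest blob of mask -> centre, sides, yaw of long side on plane z"
    cs=cv2.findContours(mask.astype(np.uint8),cv2.RETR_EXTERNAL,cv2.CHAIN_APPROX_NONE)[0]
    k=max(cs,key=cv2.contourArea)[:,0]
    X=ray(n,k,z)[:,:2]
    (c,s,a)=cv2.minAreaRect((X*1000).astype(np.float32))
    if s[0]<s[1]: s=s[::-1];a+=90
    return np.array(c)/1000,np.array(s),(a+90)%180-90
E
python3 - <<'E'
from h import *
for n in("top","side"):
    f=np.load(f"pics/{n}0.npz");p,d=f["p"],f["d"];P=cloud(n,d);z=P[...,2]
    hs=cv2.cvtColor(p,cv2.COLOR_RGB2HSV).astype(int);S,V=hs[...,1],hs[...,2]
    bx=(P[...,0]>.2)&(P[...,0]<.75)&(P[...,1]<-.05)&(P[...,1]>-.4)
    deck=bx&(abs(z-.13)<.006)
    print(n,"deck",rect(n,deck,.13),np.median(z[deck]))
    ins=deck&(V>225); ins=cv2.morphologyEx(ins.astype(np.uint8),cv2.MORPH_CLOSE,np.ones((7,7)))
    print("insert",rect(n,ins,.13))
    m=cv2.erode(ins,np.ones((7,7)))>0
    sl=m&(V<120); print("slot",rect(n,sl,.13) if sl.sum()>5 else sl.sum())
    rk=(P[...,0]>.25)&(P[...,0]<.6)&(P[...,1]>.05)&(P[...,1]<.35)
    top=rk&(abs(z-.09)<.008); print("rack",rect(n,cv2.morphologyEx(top.astype(np.uint8),cv2.MORPH_CLOSE,np.ones((15,15))),.09))
    v=rk&(z>.105)&(z<.14)
    nn,l,st,ce=cv2.connectedComponentsWithStats(v.astype(np.uint8))
    for i in range(1,nn):
        if st[i,4]>15:
            q=l==i; hi=q&(z>.118); print("vane",ce[i],st[i],np.median(z[q]),p[q].mean(0).astype(int),rect(n,hi,.126), P[hi].mean(0))
    pad=bx&(P[...,0]<.40)&(z>.125)&(z<.19)
    if n=="top": print("lever",rect(n,pad,.16),P[pad].mean(0),z[pad].max())
f=np.load("pics/top0.npz")["p"]; g=np.load("pics/side0.npz")["p"]
a=cv2.resize(f[150:200,155:235],(800,500),interpolation=cv2.INTER_CUBIC)[:300+150]
a=cv2.resize(f[145:205,155:235],(400,300),interpolation=cv2.INTER_CUBIC)
b=cv2.resize(g[205:295,175:255],(400,450),interpolation=cv2.INTER_CUBIC)[:300]
c=cv2.resize(f[130:235,295:375],(400,525),interpolation=cv2.INTER_CUBIC)[:]
o=np.zeros((600,800,3),np.uint8);o[:300,:400]=a;o[300:,:400]=b;o[:525,400:]=c
cv2.imwrite("pics/crop1.png",o[...,::-1])
E
```

```text
top deck (array([ 0.60901007, -0.2358578 ]), array([242.62643433, 181.17378235]), 12.474285125732422) 0.1295961450884974
insert (array([ 0.63001471, -0.23151799]), array([102.25683594,  81.45560455]), -77.1634464263916)
slot (array([ 0.62835553, -0.23054231]), array([30.00158691,  4.64806843]), -73.2974796295166)
rack (array([0.58680908, 0.21713373]), array([190.32611084,  27.12700272]), -89.83911360800266)Traceback (most recent call last):
  File "<stdin>", line 18, in <module>
  File "h.py", line 15, in rect
    k=max(cs,key=cv2.contourArea)[:,0]
      ~~~^^^^^^^^^^^^^^^^^^^^^^^^
ValueError: max() iterable argument is empty
```

```bash
python3 - <<'E'
from h import *
for n in("top","side"):
    f=np.load(f"pics/{n}0.npz");p,d=f["p"],f["d"];P=cloud(n,d);z=P[...,2]
    hs=cv2.cvtColor(p,cv2.COLOR_RGB2HSV).astype(int);S,V=hs[...,1],hs[...,2]
    X,Y=P[...,0],P[...,1]
    bx=(X>.45)&(X<.78)&(Y<-.1)&(Y>-.36)
    deck=bx&(abs(z-.13)<.006)
    try:
        ins=deck&(V>215)
        if n=="side": ins&=(np.hypot(X-.63,Y+.231)<.07)
        ins=cv2.morphologyEx(ins.astype(np.uint8),cv2.MORPH_CLOSE,np.ones((7,7)))
        print(n,"insert",rect(n,ins,.13))
        m=cv2.erode(ins,np.ones((7,7)))>0
        sl=m&(V<150); print("slot",rect(n,sl,.13))
    except Exception as e: print(e)
    rk=(X>.5)&(X<.75)&(Y>.07)&(Y<.36)
    top=rk&(abs(z-.09)<.008); print("rack",rect(n,cv2.morphologyEx((rk&(z>.08)&(z<.135)).astype(np.uint8),cv2.MORPH_CLOSE,np.ones((15,15))),.09))
    v=rk&(z>.1)&(z<.14)
    nn,l,st,ce=cv2.connectedComponentsWithStats(v.astype(np.uint8))
    for i in range(1,nn):
        if st[i,4]>15:
            q=l==i; hi=q&(z>.118); print("vane",ce[i],st[i],np.median(z[q]),p[q].mean(0).astype(int),rect(n,hi,.126), P[hi].mean(0))
    pad=(X>.38)&(X<.53)&(Y<-.2)&(Y>-.35)&(z>.14)&(z<.19)
    if n=="top": print("lever",rect(n,pad,.16),P[pad].mean(0),z[pad].max(),pad.sum())
f=np.load("pics/top0.npz")["p"]; g=np.load("pics/side0.npz")["p"]
a=cv2.resize(f[145:205,155:235],(400,300),interpolation=cv2.INTER_CUBIC)
b=cv2.resize(g[205:265,175:255],(400,300),interpolation=cv2.INTER_CUBIC)
c=cv2.resize(f[130:235,295:375],(400,525),interpolation=cv2.INTER_CUBIC)
o=np.zeros((600,800,3),np.uint8);o[:300,:400]=a;o[300:,:400]=b;o[:525,400:]=c
cv2.imwrite("pics/crop1.png",o[...,::-1])
E
```

```text
top insert (array([ 0.62994684, -0.23170575]), array([103.45860291,  81.68065643]), -77.07687568664551)
slot (array([ 0.62899719, -0.23152383]), array([32.10654068,  5.02549839]), -76.0624189376831)
rack (array([0.66601025, 0.2107789 ]), array([190.7808075 , 177.56195068]), 85.51914978027344)Traceback (most recent call last):
  File "<stdin>", line 22, in <module>
  File "h.py", line 15, in rect
    k=max(cs,key=cv2.contourArea)[:,0]
      ~~~^^^^^^^^^^^^^^^^^^^^^^^^
ValueError: max() iterable argument is empty
```

```bash
python3 - <<'E'
from h import *
def R(*a):
    try: return rect(*a)
    except ValueError: return None
for n in("top","side"):
    f=np.load(f"pics/{n}0.npz");p,d=f["p"],f["d"];P=cloud(n,d);z=P[...,2]
    hs=cv2.cvtColor(p,cv2.COLOR_RGB2HSV).astype(int);S,V=hs[...,1],hs[...,2]
    X,Y=P[...,0],P[...,1]
    if n=="side":
        ins=((np.hypot(X-.63,Y+.231)<.07)&(V>200)).astype(np.uint8)
        ins=cv2.morphologyEx(ins,cv2.MORPH_CLOSE,np.ones((7,7)))
        print(n,"insert",R(n,ins,.13)); sl=(cv2.erode(ins,np.ones((5,5)))>0)&(V<150); print("slot",R(n,sl,.13))
    rk=(X>.5)&(X<.68)&(Y>.07)&(Y<.36)
    top=rk&(z>.075)&(z<.135)&((S>60)|(z>.1)); print("rack",R(n,cv2.morphologyEx(top.astype(np.uint8),cv2.MORPH_CLOSE,np.ones((9,9))),.09))
    v=rk&(z>.105)&(z<.14)&(S<90)
    nn,l,st,ce=cv2.connectedComponentsWithStats(v.astype(np.uint8))
    for i in range(1,nn):
        if st[i,4]>15:
            q=l==i; hi=q&(z>.119); print("vane",ce[i],st[i],np.median(z[q]),p[q].mean(0).astype(int),R(n,hi,.126), P[hi].mean(0))
    pad=(X>.38)&(X<.53)&(Y<-.2)&(Y>-.35)&(z>.13)&(z<.19)
    print("lever",R(n,pad,.16),P[pad].mean(0),pad.sum())
f=np.load("pics/top0.npz")["p"]; g=np.load("pics/side0.npz")["p"]
a=cv2.resize(f[145:205,155:235],(400,300),interpolation=cv2.INTER_CUBIC)
b=cv2.resize(g[205:265,175:255],(400,300),interpolation=cv2.INTER_CUBIC)
c=cv2.resize(f[130:235,295:375],(400,525),interpolation=cv2.INTER_CUBIC)
o=np.zeros((600,800,3),np.uint8);o[:300,:400]=a;o[300:,:400]=b;o[:525,400:]=c
cv2.imwrite("pics/crop1.png",o[...,::-1])
E
```

```text
rack (array([0.6132851 , 0.21447023]), array([191.73010254,  73.91885376]), 85.44172668457031)
vane [177.96 165.55] [171 162  15   8 100] 0.12382784087238874 [221 213 210] (array([0.61840759, 0.26036505]), array([43.27861023, 18.48291779]), 84.96537780761719) [0.61857435 0.26069072 0.12475509]
vane [207.84328358 169.44776119] [198 165  20   9 134] 0.12458517026465987 [228 220 217] (array([0.60979126, 0.1651162 ]), array([59.95814514, 18.03449631]), 84.9653549194336) [0.60984525 0.16481205 0.12543678]
lever (array([ 0.47069226, -0.26708044]), array([64.01990509, 47.55099487]), 13.544928550720215) [ 0.4743641  -0.25988334  0.15030699] 297
side insert (array([ 0.63123712, -0.23042711]), array([101.23973846,  80.96020508]), -77.50300216674805)
slot (array([ 0.62902826, -0.22272223]), array([13.47380352,  6.49932194]), 80.0709228515625)
rack (array([0.61165198, 0.2145463 ]), array([218.35768127,  77.66436005]), 85.61629486083984)
vane [218.83974359 223.32051282] [212 214  15  19 156] 0.12380052088888896 [183 170 165] (array([0.60864648, 0.17120741]), array([63.11829758, 20.68055344]), 86.36219787597656) [0.60942407 0.17026007 0.12482811]
vane [202.42537313 244.93283582] [197 237  12  17 134] 0.12391031093402342 [188 175 171] (array([0.61790222, 0.26627048]), array([47.80335999, 19.85572433]), 88.21039581298828) [0.61842565 0.26531355 0.12488331]
lever (array([ 0.46271201, -0.2467834 ]), array([113.31504822,  40.44088745]), 65.6628646850586) [ 0.47428233 -0.25645179  0.14957702] 151
```

View pics/crop1.png

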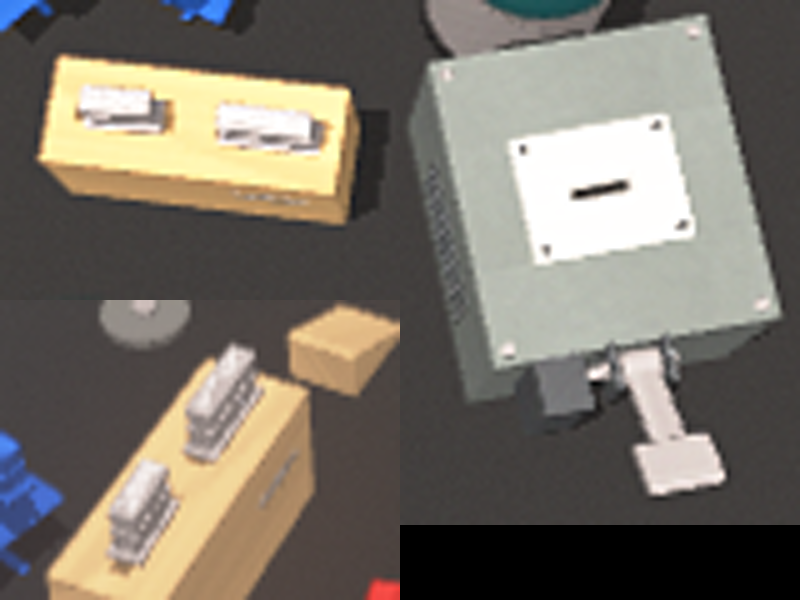

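The crop shows the left root (125,105 in the crop; 178,165 in the raw top image) is 43 mm long, against 60 mm for the right one. The left vane is therefore the narrow one, and both are bare steel. The slot is at (600,188) in the crop and the pad at (680,462). The measured sizes match those given: insert 102x81, rack 191x72, root 43x18.

```bash
cat >>h.py <<'E'
from scipy.spatial.transform import Rotation as Ro
SLOT=np.array([.6295,-.2312]);BY=12.7;VANE=np.array([.618,.2605]);VY=-4.9
def box(x,y=0): a=np.radians(BY);return SLOT+[x*np.cos(a)-y*np.sin(a),x*np.sin(a)+y*np.cos(a)]
def go(xy,z,yaw):
    "tool y at world angle yaw, pointing down -> shift & turn in tool axes"
    s=env.get_state();w=s["eef_rot"];R0=Ro.from_quat([w[1],w[2],w[3],w[0]])
    a=np.radians(yaw);y=np.array([np.cos(a),np.sin(a),0]);zz=np.array([0,0,-1.])
    R1=Ro.from_matrix(np.c_[np.cross(y,zz),y,zz])
    print("t",R0.inv().apply(np.r_[xy,z]-s["eef_pos"]).round(4),"dr",np.degrees((R0.inv()*R1).as_rotvec()).round(2),"from",s["eef_pos"].round(4),"F",s["wrist_force"].round(1),"gap",round(s["finger_gap"],4),"t",s["clock"])
E
python3 - <<'E'
from h import *
print(box(-.183)); go(box(-.183),.2,BY)
E
```

```text
[ 0.45097718 -0.27143186]
t [-0.5192 -0.6362  0.0424] dr [-6.000e-02  3.000e-02  5.571e+01] from [0.2023 0.5112 0.2416] F [-0.3  1.1  0. ] gap 0.0856 t 0.1
```

Emit:
{"fn": "send_rows", "kwargs": {
  "increments": [
    {"translation": [-0.02, -0.025, 0], "dr": [0, 0, 2], "fingers": 0},
    {"translation": [-0.055, -0.068, 0], "dr": [0, 0, 6], "fingers": 0},
    {"translation": [-0.093, -0.114, 0], "dr": [0, 0, 10], "fingers": 0},
    {"translation": [-0.131, -0.16, 0], "dr": [0, 0, 14], "fingers": 0},
    {"translation": [-0.169, -0.206, 0], "dr": [0, 0, 18], "fingers": 0},
    {"translation": [-0.207, -0.253, 0], "dr": [0, 0, 22], "fingers": 0},
    {"translation": [-0.24, -0.294, 0], "dr": [0, 0, 26], "fingers": 0},
    {"translation": [-0.265, -0.325, 0], "dr": [0, 0, 29], "fingers": 0}
  ]
}}

```text
clock: 1.1
eef_pos: [0.3293, 0.1098, 0.2422]
eef_rot: [0.0, 0.429, 0.903, 0.0]
wrist_force: [0.0, 0.3, 0.5]
finger_gap: 0.0003
finger_force: 0.0
```

```bash
python3 - <<'E'
from h import *
go(box(-.183),.2,BY)
E
```

```text
t [-0.3722 -0.1469  0.0423] dr [2.000e-02 1.000e-02 2.654e+01] from [0.3293 0.1098 0.2422] F [0.  0.3 0.5] gap 0.0003 t 1.1
```

Emit:
{"fn": "send_rows", "kwargs": {
  "increments": [
    {"translation": [-0.045, -0.018, 0.005], "dr": [0, 0, 3], "fingers": 0},
    {"translation": [-0.1, -0.039, 0.011], "dr": [0, 0, 7], "fingers": 0},
    {"translation": [-0.155, -0.061, 0.017], "dr": [0, 0, 11], "fingers": 0},
    {"translation": [-0.21, -0.083, 0.024], "dr": [0, 0, 15], "fingers": 0},
    {"translation": [-0.265, -0.105, 0.03], "dr": [0, 0, 19], "fingers": 0},
    {"translation": [-0.315, -0.124, 0.036], "dr": [0, 0, 22.5], "fingers": 0},
    {"translation": [-0.355, -0.14, 0.04], "dr": [0, 0, 25.3], "fingers": 0},
    {"translation": [-0.372, -0.147, 0.042], "dr": [0, 0, 26.5], "fingers": 0}
  ]
}}

```text
clock: 2.1
eef_pos: [0.4517, -0.2708, 0.1991]
eef_rot: [-0.001, 0.624, 0.781, -0.0]
wrist_force: [-0.3, 0.2, -0.4]
finger_gap: -0.0002
finger_force: 0.0
```

```bash
python3 - <<'E'
from h import *
p,d=env.read_camera("top")
cv2.imwrite("pics/t1.png",cv2.resize(p[110:260,270:420],(600,600))[:,:,::-1])
go(box(-.183),.124,BY)
E
```

```text
t [ 0.0001 -0.0009  0.0748] dr [-0.08 -0.05  0.02] from [ 0.452  -0.2714  0.1988] F [-2.3  0.3 -0.5] gap 0.0 t 2.15
```

View pics/t1.png

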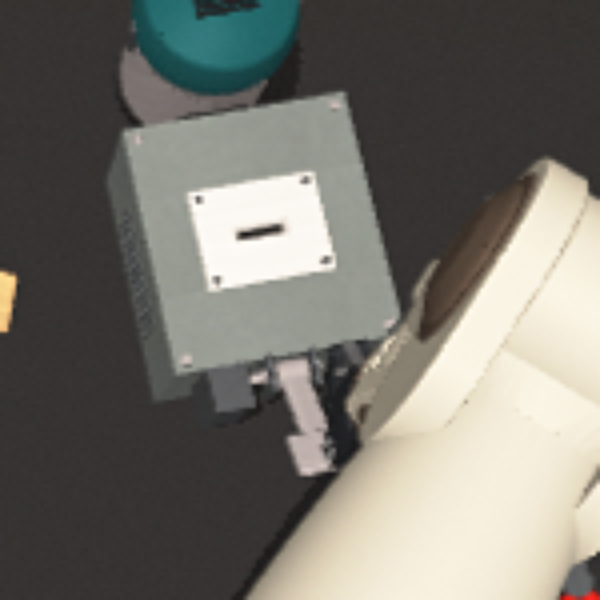

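The arm hides the gripper, but the left half of the pad shows at (305,450) and lies under the jaw line as computed. Next is the press: fingertips to about 113 mm, with a small follow-up push.

Emit:
{"fn": "send_rows", "kwargs": {
  "increments": [
    {"translation": [0, 0, 0.015], "dr": [0, 0, 0], "fingers": 0},
    {"translation": [0, 0, 0.03], "dr": [0, 0, 0], "fingers": 0},
    {"translation": [0, 0, 0.042], "dr": [0, 0, 0], "fingers": 0},
    {"translation": [0, 0, 0.054], "dr": [0, 0, 0], "fingers": 0},
    {"translation": [0, 0, 0.066], "dr": [0, 0, 0], "fingers": 0},
    {"translation": [0, 0, 0.073], "dr": [0, 0, 0], "fingers": 0},
    {"translation": [0, 0, 0.077], "dr": [0, 0, 0], "fingers": 0},
    {"translation": [0, 0, 0.077], "dr": [0, 0, 0], "fingers": 0}
  ]
}}

```text
clock: 3.15
eef_pos: [0.4517, -0.2687, 0.1232]
eef_rot: [-0.0, 0.623, 0.782, 0.0]
wrist_force: [-2.3, 1.0, 3.4]
finger_gap: 0.0
finger_force: 1.9
```

Emit:
{"fn": "send_rows", "kwargs": {
  "increments": [
    {"translation": [0, 0, -0.02], "dr": [0, 0, 0], "fingers": 0},
    {"translation": [0, 0, -0.06], "dr": [0, 0, 0], "fingers": 0},
    {"translation": [0, 0, -0.1], "dr": [0, 0, 0], "fingers": 0},
    {"translation": [-0.003, -0.02, -0.13], "dr": [0, 0, 2], "fingers": 0.03},
    {"translation": [0.05, -0.04, -0.14], "dr": [0, 0, 5], "fingers": 0.05},
    {"translation": [0.1, -0.04, -0.14], "dr": [0, 0, 9], "fingers": 0.05},
    {"translation": [0.15, -0.03, -0.14], "dr": [0, 0, 13], "fingers": 0.05},
    {"translation": [0.2, -0.02, -0.14], "dr": [0, 0, 17], "fingers": 0.05}
  ]
}}

```text
clock: 4.15
eef_pos: [0.3874, -0.077, 0.2633]
eef_rot: [0.0, 0.733, 0.68, 0.0]
wrist_force: [0.1, 0.7, 0.7]
finger_gap: 0.0499
finger_force: 0.0
```

```bash
python3 - <<'E'
from h import *
for n in("top","side"):
    p,d=env.read_camera(n);P=cloud(n,d);X,Y,z=P[...,0],P[...,1],P[...,2]
    c=box(-.19);m=(np.hypot(X-c[0],Y-c[1])<.03)&(z>.05)&(z<.2); print(n,m.sum(),np.median(z[m]),P[m].mean(0))
go(VANE,.20,VY)
E
```

```text
top 80 0.1211971264310849 [ 0.44459986 -0.28486369  0.12149376]
side 79 0.12061153923000426 [ 0.44587384 -0.26468269  0.12026977]
t [0.3505 0.2069 0.0643] dr [ 0.06 -0.07  0.96] from [ 0.3875 -0.075   0.2636] F [ 0.3  0.3 -0.2] gap 0.0503 t 4.25
```

Emit:
{"fn": "send_rows", "kwargs": {
  "increments": [
    {"translation": [0.03, 0.018, 0], "dr": [0, 0, 0], "fingers": 0.05},
    {"translation": [0.08, 0.047, 0], "dr": [0, 0, 0], "fingers": 0.05},
    {"translation": [0.133, 0.078, 0.005], "dr": [0, 0, 0.5], "fingers": 0.05},
    {"translation": [0.186, 0.11, 0.015], "dr": [0, 0, 1], "fingers": 0.05},
    {"translation": [0.239, 0.141, 0.03], "dr": [0, 0, 1], "fingers": 0.05},
    {"translation": [0.29, 0.171, 0.045], "dr": [0, 0, 1], "fingers": 0.05},
    {"translation": [0.333, 0.197, 0.06], "dr": [0, 0, 1], "fingers": 0.05},
    {"translation": [0.351, 0.207, 0.064], "dr": [0, 0, 1], "fingers": 0.05}
  ]
}}

```text
clock: 5.25
eef_pos: [0.6201, 0.2585, 0.1961]
eef_rot: [-0.001, 0.737, 0.676, -0.001]
wrist_force: [-0.4, 0.1, 0.5]
finger_gap: 0.05
finger_force: 0.0
```

```bash
python3 - <<'E'
from h import *
p,d=env.read_camera("side");np.savez("pics/s2.npz",p=p,d=d)
cv2.imwrite("pics/s2.png",cv2.resize(p[150:300,130:330],(800,600))[:,:,::-1])
go(VANE,.11,VY)
E
```

```text
t [ 0.0009 -0.0024  0.0857] dr [-0.16  0.04 -0.05] from [0.6206 0.2594 0.1957] F [-1.3  0.4 -1.6] gap 0.0499 t 5.3
```

View pics/s2.png

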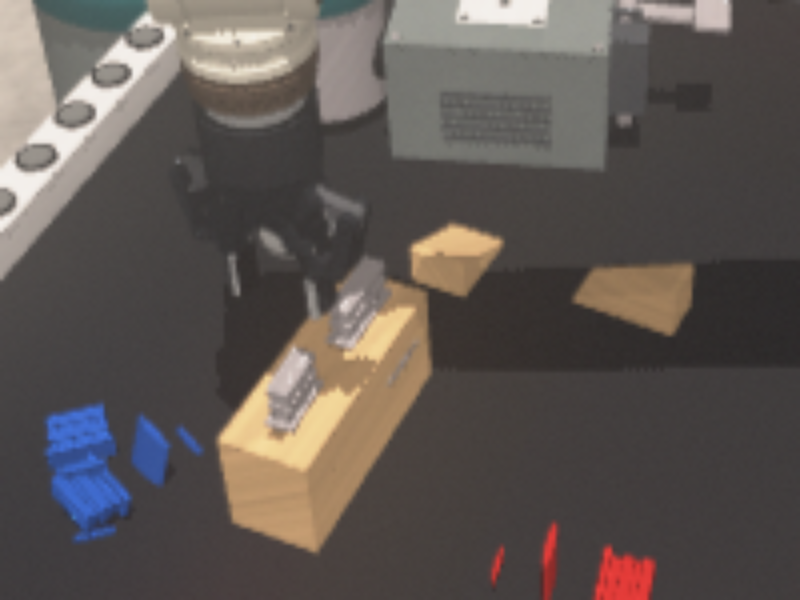

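Fingertips are at (238,290) and (315,310), straddling the narrow root at (292,375) from above; the wide vane at (360,300) is clear. I descend and grip.

Emit:
{"fn": "send_rows", "kwargs": {
  "increments": [
    {"translation": [0.001, -0.002, 0.015], "dr": [0, 0, 0], "fingers": 0.05},
    {"translation": [0.001, -0.002, 0.035], "dr": [0, 0, 0], "fingers": 0.05},
    {"translation": [0.001, -0.002, 0.055], "dr": [0, 0, 0], "fingers": 0.05},
    {"translation": [0.001, -0.002, 0.072], "dr": [0, 0, 0], "fingers": 0.05},
    {"translation": [0.001, -0.002, 0.082], "dr": [0, 0, 0], "fingers": 0.05},
    {"translation": [0.001, -0.002, 0.085], "dr": [0, 0, 0], "fingers": 0.05},
    {"translation": [0.001, -0.002, 0.085], "dr": [0, 0, 0], "fingers": 0.05},
    {"translation": [0.001, -0.002, 0.085], "dr": [0, 0, 0], "fingers": 0.05}
  ]
}}

```text
clock: 6.3
eef_pos: [0.6175, 0.2581, 0.1151]
eef_rot: [0.0, 0.738, 0.675, 0.001]
wrist_force: [-0.5, -0.5, -0.2]
finger_gap: 0.0499
finger_force: 0.0
```

Emit:
{"fn": "send_rows", "kwargs": {
  "increments": [
    {"translation": [0, 0, 0], "dr": [0, 0, 0], "fingers": 0.03},
    {"translation": [0, 0, 0], "dr": [0, 0, 0], "fingers": 0.022},
    {"translation": [0, 0, 0], "dr": [0, 0, 0], "fingers": 0.018},
    {"translation": [0, 0, 0], "dr": [0, 0, 0], "fingers": 0.01},
    {"translation": [0, 0, 0], "dr": [0, 0, 0], "fingers": 0.005},
    {"translation": [0, 0, 0], "dr": [0, 0, 0], "fingers": 0},
    {"translation": [0, 0, 0], "dr": [0, 0, 0], "fingers": 0},
    {"translation": [0, 0, 0], "dr": [0, 0, 0], "fingers": 0}
  ]
}}

```text
clock: 7.3
eef_pos: [0.6176, 0.2579, 0.1148]
eef_rot: [0.0, 0.738, 0.675, 0.0]
wrist_force: [3.6, -1.3, 5.1]
finger_gap: 0.0169
finger_force: 59.4
```

Emit:
{"fn": "send_rows", "kwargs": {
  "increments": [
    {"translation": [0, 0, -0.008], "dr": [0, 0, 0], "fingers": 0},
    {"translation": [0, 0, -0.025], "dr": [0, 0, 0], "fingers": 0},
    {"translation": [0, 0, -0.045], "dr": [0, 0, 0], "fingers": 0},
    {"translation": [0, 0, -0.068], "dr": [0, 0, 0], "fingers": 0},
    {"translation": [0, 0, -0.093], "dr": [0, 0, 0], "fingers": 0},
    {"translation": [0, 0, -0.12], "dr": [0, 0, 0], "fingers": 0},
    {"translation": [0, 0, -0.142], "dr": [0, 0, 0], "fingers": 0},
    {"translation": [0, 0, -0.15], "dr": [0, 0, 0], "fingers": 0}
  ]
}}

```text
clock: 8.3
eef_pos: [0.6173, 0.2581, 0.2663]
eef_rot: [0.0, 0.738, 0.675, 0.001]
wrist_force: [0.5, -0.4, -3.1]
finger_gap: 0.0169
finger_force: 58.9
```

```bash
python3 - <<'E'
from h import *
p,d=env.read_camera("side");np.savez("pics/s3.npz",p=p,d=d)
p2,d2=env.read_camera("top");np.savez("pics/t3.npz",p=p2,d=d2)
cv2.imwrite("pics/s3.png",np.hstack([cv2.resize(p[120:270,140:240],(400,600)),cv2.resize(p2[110:260,140:240],(400,600))])[:,:,::-1])
go(box(-.05),.265,BY)
E
```

```text
t [-5.016e-01  7.800e-03 -2.000e-04] dr [  0.05  -0.02 -17.78] from [0.6174 0.2581 0.265 ] F [-0.1  0.5 -3.3] gap 0.0167 t 8.4
```

View pics/s3.png

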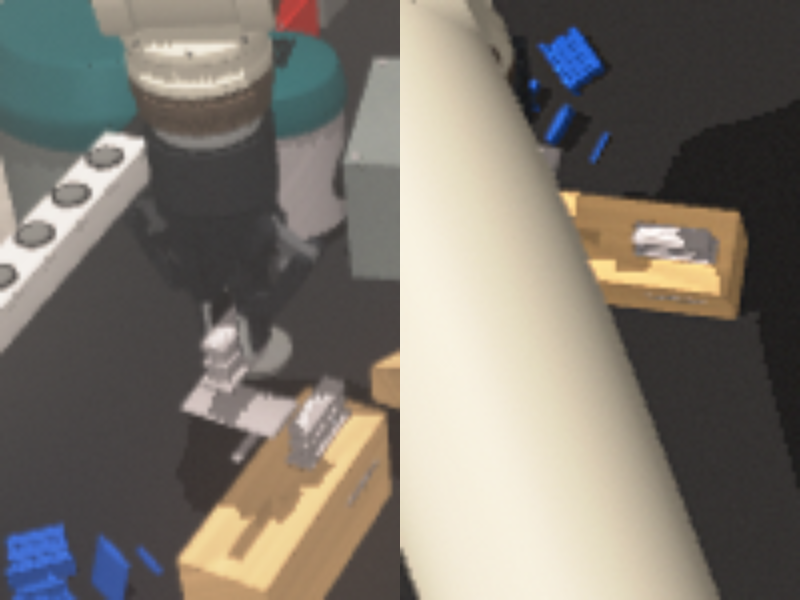

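The root is in the jaws at (222,360), but there is an odd bright plate at (240,410) and a strip at (245,445). I check with depth what they are.

```bash
python3 - <<'E'
from h import *
f=np.load("pics/s3.npz");p,d=f["p"],f["d"];P=cloud("side",d)
for v in range(200,240,2):
    print(v,[ (u,*(P[v,u]*1000).astype(int),int(p[v,u].mean())) for u in range(186,216,4)])
x=cv2.resize(p[190:250,175:235],(600,600),interpolation=cv2.INTER_CUBIC).astype(float)
cv2.imwrite("pics/s3b.png",np.clip(255*(x/255)**.5,0,255).astype(np.uint8)[:,:,::-1])
E
```

```text
200 [(186, np.int64(826), np.int64(-13), np.int64(0), 71), (190, np.int64(638), np.int64(262), np.int64(274), 64), (194, np.int64(626), np.int64(262), np.int64(277), 80), (198, np.int64(616), np.int64(260), np.int64(278), 119), (202, np.int64(600), np.int64(268), np.int64(289), 61), (206, np.int64(594), np.int64(259), np.int64(283), 56), (210, np.int64(745), np.int64(-44), np.int64(-3), 69), (214, np.int64(730), np.int64(-46), np.int64(0), 69)]
202 [(186, np.int64(820), np.int64(-2), np.int64(1), 69), (190, np.int64(639), np.int64(263), np.int64(268), 64), (194, np.int64(622), np.int64(271), np.int64(279), 217), (198, np.int64(614), np.int64(266), np.int64(277), 205), (202, np.int64(603), np.int64(265), np.int64(279), 74), (206, np.int64(596), np.int64(256), np.int64(274), 58), (210, np.int64(737), np.int64(-28), np.int64(2), 100), (214, np.int64(727), np.int64(-39), np.int64(-3), 69)]
204 [(186, np.int64(817), np.int64(4), np.int64(-1), 69), (190, np.int64(805), np.int64(-2), np.int64(-3), 83), (194, np.int64(620), np.int64(275), np.int64(276), 233), (198, np.int64(611), np.int64(27
[... 7170 characters left out ...]
.int64(134), np.int64(-2), 57), (202, np.int64(649), np.int64(209), np.int64(89), 133), (206, np.int64(637), np.int64(206), np.int64(90), 132), (210, np.int64(627), np.int64(201), np.int64(87), 134), (214, np.int64(615), np.int64(198), np.int64(89), 123)]
238 [(186, np.int64(740), np.int64(157), np.int64(0), 57), (190, np.int64(727), np.int64(153), np.int64(0), 57), (194, np.int64(715), np.int64(149), np.int64(0), 58), (198, np.int64(702), np.int64(145), np.int64(0), 56), (202, np.int64(644), np.int64(219), np.int64(91), 136), (206, np.int64(634), np.int64(214), np.int64(90), 131), (210, np.int64(623), np.int64(210), np.int64(89), 131), (214, np.int64(612), np.int64(205), np.int64(89), 132)]
```

View pics/s3b.png

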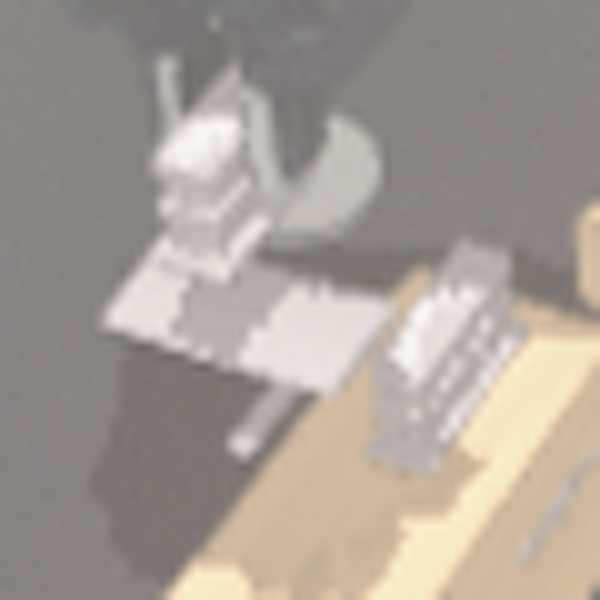

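The depth reading shows the root upright in the grip with its tip strip at z≈0.167, exactly where it should be. The blade is only drawn lying flat: 75x36 mm at mid-height, the same artefact as the strip showing through the rack wall. It came out of the pocket with no force, so I trust the stated geometry and will watch the contact force. Next I carry the vane above the slot.

Emit:
{"fn": "send_rows", "kwargs": {
  "increments": [
    {"translation": [-0.025, 0, 0], "dr": [0, 0, -1], "fingers": 0},
    {"translation": [-0.07, 0.001, 0], "dr": [0, 0, -3], "fingers": 0},
    {"translation": [-0.12, 0.002, 0], "dr": [0, 0, -5], "fingers": 0},
    {"translation": [-0.17, 0.003, 0], "dr": [0, 0, -7], "fingers": 0},
    {"translation": [-0.22, 0.005, 0], "dr": [0, 0, -9], "fingers": 0},
    {"translation": [-0.27, 0.008, 0], "dr": [0, 0, -11], "fingers": 0},
    {"translation": [-0.315, 0.011, 0], "dr": [0, 0, -13], "fingers": 0},
    {"translation": [-0.35, 0.014, 0], "dr": [0, 0, -15], "fingers": 0}
  ]
}}

```text
clock: 9.4
eef_pos: [0.5994, -0.0937, 0.2631]
eef_rot: [-0.001, 0.643, 0.766, -0.0]
wrist_force: [-0.2, -0.4, -3.6]
finger_gap: 0.017
finger_force: 59.0
```

```bash
python3 - <<'E'
from h import *
go((.6300,-.2335),.265,BY)
E
```

```text
t [-0.143  0.006 -0.002] dr [-0.09 -0.03 -2.78] from [ 0.5994 -0.0937  0.2631] F [-0.2 -0.4 -3.6] gap 0.017 t 9.4
```

Emit:
{"fn": "send_rows", "kwargs": {
  "increments": [
    {"translation": [-0.025, 0.001, 0], "dr": [0, 0, -0.5], "fingers": 0},
    {"translation": [-0.055, 0.002, 0], "dr": [0, 0, -1], "fingers": 0},
    {"translation": [-0.085, 0.004, 0], "dr": [0, 0, -2], "fingers": 0},
    {"translation": [-0.11, 0.005, 0], "dr": [0, 0, -2.5], "fingers": 0},
    {"translation": [-0.13, 0.006, 0], "dr": [0, 0, -2.8], "fingers": 0},
    {"translation": [-0.143, 0.006, 0], "dr": [0, 0, -2.8], "fingers": 0},
    {"translation": [-0.143, 0.006, 0], "dr": [0, 0, -2.8], "fingers": 0},
    {"translation": [-0.143, 0.006, 0], "dr": [0, 0, -2.8], "fingers": 0}
  ]
}}

```text
clock: 10.4
eef_pos: [0.6305, -0.2311, 0.2642]
eef_rot: [-0.0, 0.624, 0.781, 0.0]
wrist_force: [-0.5, 0.8, -3.8]
finger_gap: 0.0169
finger_force: 59.0
```

```bash
python3 - <<'E'
from h import *
p,d=env.read_camera("side");np.savez("pics/s4.npz",p=p,d=d)
P=cloud("side",d);X,Y,z=P[...,0],P[...,1],P[...,2]
near=(np.hypot(X-.63,Y+.232)<.06)
for lo,hi in((.155,.178),(.2,.216),(.24,.25),(.27,.283)):
    m=near&(z>lo)&(z<hi)&(p.mean(2)>95); vs,us=np.nonzero(m)
    if m.sum()>3: print(lo,m.sum(),P[m].mean(0).round(4),P[m].min(0).round(3),P[m].max(0).round(3),us.min(),us.max(),vs.min(),vs.max())
cv2.imwrite("pics/s4.png",np.hstack([cv2.resize(p[90:190,210:310],(600,600),interpolation=cv2.INTER_CUBIC)])[:,:,::-1])
go((.6300,-.2335),.265,BY)
E
```

```text
0.155 8 [ 0.6286 -0.2196  0.1695] [ 0.623 -0.237  0.167] [ 0.633 -0.208  0.171] 255 256 138 142
0.2 108 [ 0.6298 -0.2224  0.2068] [ 0.593 -0.246  0.203] [ 0.666 -0.2    0.211] 246 265 128 134
0.24 26 [ 0.6248 -0.2107  0.2444] [ 0.614 -0.243  0.241] [ 0.636 -0.198  0.249] 252 259 120 125
0.27 47 [ 0.6292 -0.2187  0.2756] [ 0.614 -0.242  0.27 ] [ 0.644 -0.201  0.282] 251 259 111 118
t [-0.0023 -0.0011 -0.0006] dr [ 0.   -0.01  0.04] from [ 0.6306 -0.231   0.2644] F [-0.2  0.4 -3. ] gap 0.0166 t 10.45
```

View pics/s4.png

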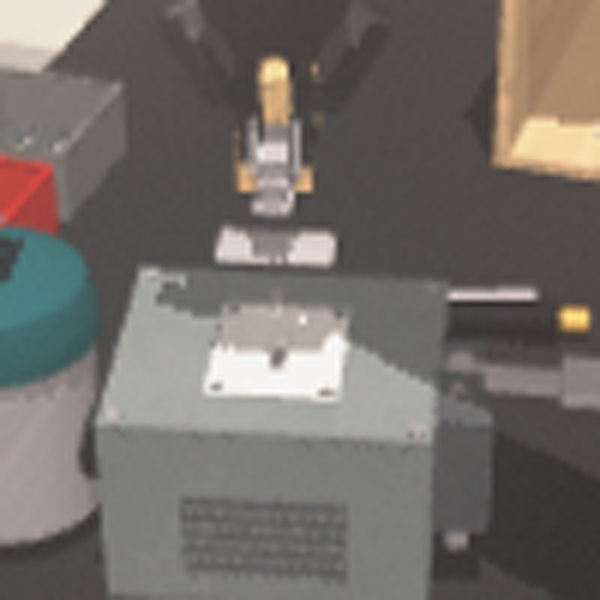

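Side view: the vane hangs above the slot (278,355 in the crop), with its root at (275,170) and the drawn blade plate at (275,247). I measure how the vane sits relative to the TCP from the plate and the root, in both side pictures.

```bash
python3 - <<'E'
from h import *
for nm,T,yaw,c in(("s3",(.6174,.2581,.2655),VY,(.618,.26)),("s4",(.6305,-.2311,.2643),BY,(.63,-.228))):
    f=np.load(f"pics/{nm}.npz");p,d=f["p"],f["d"];P=cloud("side",d);X,Y,z=P[...,0],P[...,1],P[...,2]
    near=np.hypot(X-c[0],Y-c[1])<.06
    dz=T[2]-.1148
    pl=.09+dz-.0375+.003
    m=near&(abs(z-pl)<.012)
    a=np.radians(yaw);ty=np.array([np.cos(a),np.sin(a)]);tx=np.array([-np.sin(a),np.cos(a)])
    r=rect("side",m,pl); o=r[0]-np.array(T[:2]); print(nm,"plate",r,"off tool x,y",(o@tx*1000).round(1),(o@ty*1000).round(1),np.median(z[m]),pl)
    top=near&(z>.09+.029+dz-.002)&(z<.138+dz)&(p.mean(2)>150)
    q=P[top]; print("root top",top.sum(),q.mean(0).round(4))
    tip=near&(abs(z-(.015+dz))<.009)&(p.mean(2)>72); q=P[tip]
    vs,us=np.nonzero(tip); X3=ray("side",np.c_[us,vs],.018+dz); o=X3[:,:2]-np.array(T[:2])
    print("tip",tip.sum(),q.mean(0).round(4),"along x range",np.round([(o@tx).min(),(o@tx).max(),(o@ty).mean()],4))
    if nm=="s4":
        V=p.max(2);ins=(np.hypot(X-.63,Y+.231)<.066)&(abs(z-.13)<.006)&(p.astype(int)[...,0]>=p.astype(int)[...,1]+2)&(V>120)
        print("ins",rect("side",cv2.morphologyEx(ins.astype(np.uint8),cv2.MORPH_CLOSE,np.ones((3,3))),.13))
        sl=(np.hypot(X-.63,Y+.231)<.03)&(V<120)&(z<.14)&(z>.05); vs,us=np.nonzero(sl);print("slotpx",len(us), ray("side",np.c_[us,vs],.13)[:,:2].round(3).tolist())
E
```

```text
s3 plate (array([0.61887457, 0.26263919]), array([71.57324219, 37.20456314]), -5.6822509765625) off tool x,y 4.6 1.1 0.20860533851589344 0.2062
root top 39 [0.619  0.2753 0.277 ]
tip 20 [0.6183 0.2655 0.1699] along x range [-0.006   0.0192  0.001 ]
s4 plate (array([ 0.63044586, -0.22582518]), array([69.96971893, 37.06136322]), 11.147263526916504) off tool x,y 5.2 1.1 0.20703658823422255 0.20499999999999996
root top 32 [ 0.6272 -0.2158  0.2759]
tip 8 [ 0.6286 -0.2196  0.1695] along x range [-0.0079  0.0196  0.001 ]
ins (array([ 0.63144641, -0.2321788 ]), array([108.26255798,  83.05625153]), -77.5496654510498)
slotpx 0 []
```

Emit:
{"fn": "send_rows", "kwargs": {
  "increments": [
    {"translation": [-0.001, 0, 0.002], "dr": [0, 0, 0], "fingers": 0},
    {"translation": [-0.003, 0, 0.007], "dr": [0, 0, 0], "fingers": 0},
    {"translation": [-0.0033, 0, 0.013], "dr": [0, 0, 0], "fingers": 0},
    {"translation": [-0.0033, 0, 0.02], "dr": [0, 0, 0], "fingers": 0},
    {"translation": [-0.0033, 0, 0.026], "dr": [0, 0, 0], "fingers": 0},
    {"translation": [-0.0033, 0, 0.03], "dr": [0, 0, 0], "fingers": 0},
    {"translation": [-0.0033, 0, 0.031], "dr": [0, 0, 0], "fingers": 0},
    {"translation": [-0.0033, 0, 0.031], "dr": [0, 0, 0], "fingers": 0}
  ]
}}

```text
clock: 11.45
eef_pos: [0.6314, -0.2349, 0.2334]
eef_rot: [0.0, 0.624, 0.781, 0.0]
wrist_force: [-0.1, -0.3, -4.3]
finger_gap: 0.0169
finger_force: 59.0
```

Emit:
{"fn": "send_rows", "kwargs": {
  "increments": [
    {"translation": [0, 0, 0.001], "dr": [0, 0, 0], "fingers": 0},
    {"translation": [0, 0, 0.002], "dr": [0, 0, 0], "fingers": 0},
    {"translation": [0, 0, 0.003], "dr": [0, 0, 0], "fingers": 0},
    {"translation": [0, 0, 0.004], "dr": [0, 0, 0], "fingers": 0},
    {"translation": [0, 0, 0.005], "dr": [0, 0, 0], "fingers": 0},
    {"translation": [0, 0, 0.006], "dr": [0, 0, 0], "fingers": 0},
    {"translation": [0, 0, 0.006], "dr": [0, 0, 0], "fingers": 0},
    {"translation": [0, 0, 0.006], "dr": [0, 0, 0], "fingers": 0}
  ]
}}

```text
clock: 12.45
eef_pos: [0.6314, -0.235, 0.2273]
eef_rot: [0.0, 0.625, 0.781, 0.0]
wrist_force: [-0.4, 0.2, -3.3]
finger_gap: 0.0168
finger_force: 59.0
```

Emit:
{"fn": "send_rows", "kwargs": {
  "increments": [
    {"translation": [0, 0, 0.0005], "dr": [0, 0, 0], "fingers": 0},
    {"translation": [0, 0, 0.001], "dr": [0, 0, 0], "fingers": 0},
    {"translation": [0, 0, 0.0015], "dr": [0, 0, 0], "fingers": 0},
    {"translation": [0, 0, 0.002], "dr": [0, 0, 0], "fingers": 0},
    {"translation": [0, 0, 0.0025], "dr": [0, 0, 0], "fingers": 0},
    {"translation": [0, 0, 0.003], "dr": [0, 0, 0], "fingers": 0},
    {"translation": [0, 0, 0.003], "dr": [0, 0, 0], "fingers": 0},
    {"translation": [0, 0, 0.003], "dr": [0, 0, 0], "fingers": 0}
  ]
}}

```text
clock: 13.45
eef_pos: [0.6314, -0.235, 0.2243]
eef_rot: [-0.0, 0.624, 0.781, -0.0]
wrist_force: [-0.6, 0.4, -4.5]
finger_gap: 0.017
finger_force: 59.0
```

Emit:
{"fn": "send_rows", "kwargs": {
  "increments": [
    {"translation": [0, 0, 0.0005], "dr": [0, 0, 0], "fingers": 0},
    {"translation": [0, 0, 0.001], "dr": [0, 0, 0], "fingers": 0},
    {"translation": [0, 0, 0.0015], "dr": [0, 0, 0], "fingers": 0},
    {"translation": [0, 0, 0.002], "dr": [0, 0, 0], "fingers": 0},
    {"translation": [0, 0, 0.002], "dr": [0, 0, 0], "fingers": 0},
    {"translation": [0, 0, 0.002], "dr": [0, 0, 0], "fingers": 0},
    {"translation": [0, 0, 0.002], "dr": [0, 0, 0], "fingers": 0},
    {"translation": [0, 0, 0.002], "dr": [0, 0, 0], "fingers": 0}
  ]
}}

```text
clock: 14.45
eef_pos: [0.6313, -0.235, 0.2223]
eef_rot: [-0.0, 0.624, 0.781, -0.0]
wrist_force: [0.8, 0.3, -3.5]
finger_gap: 0.0169
finger_force: 59.0
```

The tip is in the throat without contact. I feel out the slot's length, then its width.

Emit:
{"fn": "send_rows", "kwargs": {
  "increments": [
    {"translation": [0.0005, 0, 0], "dr": [0, 0, 0], "fingers": 0},
    {"translation": [0.001, 0, 0], "dr": [0, 0, 0], "fingers": 0},
    {"translation": [0.0015, 0, 0], "dr": [0, 0, 0], "fingers": 0},
    {"translation": [0.002, 0, 0], "dr": [0, 0, 0], "fingers": 0},
    {"translation": [0.0025, 0, 0], "dr": [0, 0, 0], "fingers": 0},
    {"translation": [0.003, 0, 0], "dr": [0, 0, 0], "fingers": 0},
    {"translation": [0.003, 0, 0], "dr": [0, 0, 0], "fingers": 0},
    {"translation": [0.003, 0, 0], "dr": [0, 0, 0], "fingers": 0}
  ]
}}

```text
clock: 15.45
eef_pos: [0.6308, -0.2326, 0.2225]
eef_rot: [0.001, 0.625, 0.781, -0.0]
wrist_force: [0.6, -6.0, -4.0]
finger_gap: 0.0169
finger_force: 59.1
```

Emit:
{"fn": "send_rows", "kwargs": {
  "increments": [
    {"translation": [-0.001, 0, 0], "dr": [0, 0, 0], "fingers": 0},
    {"translation": [-0.002, 0, 0], "dr": [0, 0, 0], "fingers": 0},
    {"translation": [-0.003, 0, 0], "dr": [0, 0, 0], "fingers": 0},
    {"translation": [-0.004, 0, 0], "dr": [0, 0, 0], "fingers": 0},
    {"translation": [-0.005, 0, 0], "dr": [0, 0, 0], "fingers": 0},
    {"translation": [-0.006, 0, 0], "dr": [0, 0, 0], "fingers": 0},
    {"translation": [-0.006, 0, 0], "dr": [0, 0, 0], "fingers": 0},
    {"translation": [-0.006, 0, 0], "dr": [0, 0, 0], "fingers": 0}
  ]
}}

```text
clock: 16.45
eef_pos: [0.6319, -0.2375, 0.2222]
eef_rot: [-0.0, 0.624, 0.781, 0.0]
wrist_force: [-0.9, 3.8, -3.2]
finger_gap: 0.0169
finger_force: 59.1
```

Emit:
{"fn": "send_rows", "kwargs": {
  "increments": [
    {"translation": [0.001, 0, 0], "dr": [0, 0, 0], "fingers": 0},
    {"translation": [0.002, 0, 0], "dr": [0, 0, 0], "fingers": 0},
    {"translation": [0.0029, 0, 0], "dr": [0, 0, 0], "fingers": 0},
    {"translation": [0.0029, 0.0007, 0], "dr": [0, 0, 0], "fingers": 0},
    {"translation": [0.0029, 0.0014, 0], "dr": [0, 0, 0], "fingers": 0},
    {"translation": [0.0029, 0.0021, 0], "dr": [0, 0, 0], "fingers": 0},
    {"translation": [0.0029, 0.0025, 0], "dr": [0, 0, 0], "fingers": 0},
    {"translation": [0.0029, 0.0025, 0], "dr": [0, 0, 0], "fingers": 0}
  ]
}}

```text
clock: 17.45
eef_pos: [0.6331, -0.2349, 0.2224]
eef_rot: [-0.0, 0.625, 0.781, -0.001]
wrist_force: [-6.2, -2.0, -1.2]
finger_gap: 0.0169
finger_force: 59.6
```

Emit:
{"fn": "send_rows", "kwargs": {
  "increments": [
    {"translation": [0, -0.001, 0], "dr": [0, 0, 0], "fingers": 0},
    {"translation": [0, -0.002, 0], "dr": [0, 0, 0], "fingers": 0},
    {"translation": [0, -0.003, 0], "dr": [0, 0, 0], "fingers": 0},
    {"translation": [0, -0.004, 0], "dr": [0, 0, 0], "fingers": 0},
    {"translation": [0, -0.0045, 0], "dr": [0, 0, 0], "fingers": 0},
    {"translation": [0, -0.005, 0], "dr": [0, 0, 0], "fingers": 0},
    {"translation": [0, -0.005, 0], "dr": [0, 0, 0], "fingers": 0},
    {"translation": [0, -0.005, 0], "dr": [0, 0, 0], "fingers": 0}
  ]
}}

```text
clock: 18.45
eef_pos: [0.6293, -0.2354, 0.2222]
eef_rot: [0.0, 0.624, 0.781, 0.0]
wrist_force: [4.0, 1.0, -4.6]
finger_gap: 0.0166
finger_force: 59.0
```

Emit:
{"fn": "send_rows", "kwargs": {
  "increments": [
    {"translation": [0, 0.001, 0], "dr": [0, 0, 0], "fingers": 0},
    {"translation": [0, 0.002, 0], "dr": [0, 0, 0], "fingers": 0},
    {"translation": [0, 0.0024, 0], "dr": [0, 0, 0], "fingers": 0},
    {"translation": [0, 0.0024, 0.001], "dr": [0, 0, 0], "fingers": 0},
    {"translation": [0, 0.0024, 0.002], "dr": [0, 0, 0], "fingers": 0},
    {"translation": [0, 0.0024, 0.003], "dr": [0, 0, 0], "fingers": 0},
    {"translation": [0, 0.0024, 0.004], "dr": [0, 0, 0], "fingers": 0},
    {"translation": [0, 0.0024, 0.004], "dr": [0, 0, 0], "fingers": 0}
  ]
}}

```text
clock: 19.45
eef_pos: [0.6312, -0.2351, 0.2182]
eef_rot: [-0.0, 0.624, 0.781, -0.0]
wrist_force: [-0.3, 0.4, -3.5]
finger_gap: 0.0165
finger_force: 59.2
```

Emit:
{"fn": "send_rows", "kwargs": {
  "increments": [
    {"translation": [0, 0, 0.0007], "dr": [0, 0, 0], "fingers": 0},
    {"translation": [0, 0, 0.0014], "dr": [0, 0, 0], "fingers": 0},
    {"translation": [0, 0, 0.002], "dr": [0, 0, 0], "fingers": 0},
    {"translation": [0, 0, 0.0027], "dr": [0, 0, 0], "fingers": 0},
    {"translation": [0, 0, 0.0034], "dr": [0, 0, 0], "fingers": 0},
    {"translation": [0, 0, 0.004], "dr": [0, 0, 0], "fingers": 0},
    {"translation": [0, 0, 0.004], "dr": [0, 0, 0], "fingers": 0},
    {"translation": [0, 0, 0.004], "dr": [0, 0, 0], "fingers": 0}
  ]
}}

```text
clock: 20.45
eef_pos: [0.6313, -0.235, 0.2143]
eef_rot: [0.0, 0.624, 0.781, 0.0]
wrist_force: [-0.4, 0.4, -3.7]
finger_gap: 0.0169
finger_force: 59.2
```

Emit:
{"fn": "send_rows", "kwargs": {
  "increments": [
    {"translation": [0, 0, 0.0015], "dr": [0, 0, 0], "fingers": 0},
    {"translation": [0, 0, 0.003], "dr": [0, 0, 0], "fingers": 0},
    {"translation": [0, 0, 0.0045], "dr": [0, 0, 0], "fingers": 0},
    {"translation": [0, 0, 0.006], "dr": [0, 0, 0], "fingers": 0},
    {"translation": [0, 0, 0.0075], "dr": [0, 0, 0], "fingers": 0},
    {"translation": [0, 0, 0.009], "dr": [0, 0, 0], "fingers": 0},
    {"translation": [0, 0, 0.0105], "dr": [0, 0, 0], "fingers": 0},
    {"translation": [0, 0, 0.012], "dr": [0, 0, 0], "fingers": 0}
  ]
}}

```text
clock: 21.45
eef_pos: [0.6313, -0.2351, 0.2022]
eef_rot: [-0.0, 0.624, 0.781, 0.0]
wrist_force: [-0.5, 1.0, -3.9]
finger_gap: 0.0169
finger_force: 59.2
```

Emit:
{"fn": "send_rows", "kwargs": {
  "increments": [
    {"translation": [0, 0, 0.002], "dr": [0, 0, 0], "fingers": 0},
    {"translation": [0, 0, 0.004], "dr": [0, 0, 0], "fingers": 0},
    {"translation": [0, 0, 0.006], "dr": [0, 0, 0], "fingers": 0},
    {"translation": [0, 0, 0.008], "dr": [0, 0, 0], "fingers": 0},
    {"translation": [0, 0, 0.01], "dr": [0, 0, 0], "fingers": 0},
    {"translation": [0, 0, 0.012], "dr": [0, 0, 0], "fingers": 0},
    {"translation": [0, 0, 0.014], "dr": [0, 0, 0], "fingers": 0},
    {"translation": [0, 0, 0.016], "dr": [0, 0, 0], "fingers": 0}
  ]
}}

```text
clock: 22.45
eef_pos: [0.6313, -0.2351, 0.1862]
eef_rot: [0.0, 0.624, 0.781, -0.0]
wrist_force: [-0.7, -0.2, -4.2]
finger_gap: 0.0169
finger_force: 59.2
```

Emit:
{"fn": "send_rows", "kwargs": {
  "increments": [
    {"translation": [0, 0, 0.003], "dr": [0, 0, 0], "fingers": 0},
    {"translation": [0, 0, 0.006], "dr": [0, 0, 0], "fingers": 0},
    {"translation": [0, 0, 0.009], "dr": [0, 0, 0], "fingers": 0},
    {"translation": [0, 0, 0.012], "dr": [0, 0, 0], "fingers": 0},
    {"translation": [0, 0, 0.015], "dr": [0, 0, 0], "fingers": 0},
    {"translation": [0, 0, 0.017], "dr": [0, 0, 0], "fingers": 0},
    {"translation": [0, 0, 0.018], "dr": [0, 0, 0], "fingers": 0},
    {"translation": [0, 0, 0.018], "dr": [0, 0, 0], "fingers": 0}
  ]
}}

```text
clock: 23.45
eef_pos: [0.6313, -0.2351, 0.1683]
eef_rot: [0.0, 0.624, 0.781, -0.0]
wrist_force: [-0.1, -0.6, -4.0]
finger_gap: 0.0169
finger_force: 59.2
```

```bash
python3 - <<'E'
from h import *
p,d=env.read_camera("side")
P=cloud("side",d);X,Y,z=P[...,0],P[...,1],P[...,2]
m=(np.hypot(X-.63,Y+.232)<.05)&(z>.135)&(z<.2); print("heights",np.percentile(z[m],[2,25,50,75,98]).round(3))
c=box(-.19);m=(np.hypot(X-c[0],Y-c[1])<.03)&(z>.05)&(z<.2); print("pad z",np.median(z[m]))
cv2.imwrite("pics/s5.png",cv2.resize(p[90:190,210:310],(600,600),interpolation=cv2.INTER_CUBIC)[:,:,::-1])
go((.6312,-.235),.168,BY)
E
```

```text
heights [0.146 0.164 0.176 0.181 0.198]
pad z 0.1212539661369532
t [ 0.0001 -0.0001  0.0004] dr [0.01 0.   0.01] from [ 0.6313 -0.2351  0.1684] F [-0.2 -0.5 -3.6] gap 0.0166 t 23.5
```

View pics/s5.png

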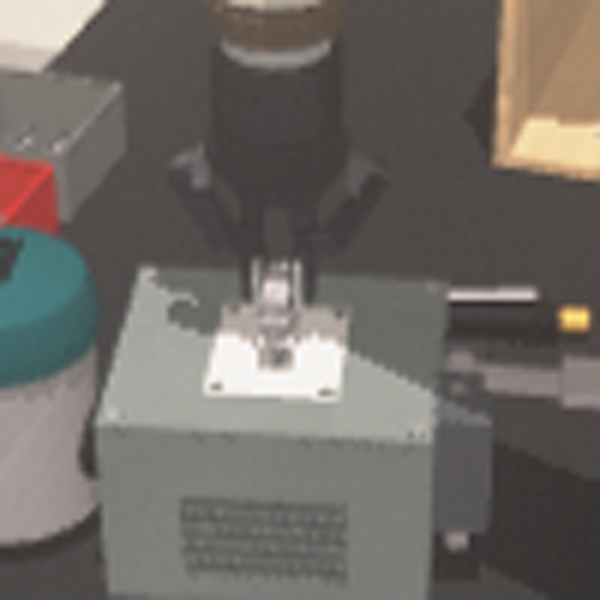

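The blade is in the slot at (275,350), and the platform sits about 13 mm above the deck. The lever is still latched (pad at 121 mm), there is no contact force, and the arm is still, so I hand it in.

```bash
python3 -c "
from cell import env
print(env.close_job())"
```

```text
the job is handed in; nothing more can be done
None
```

I handed the job in at about 23.5 s: the lever is latched and the narrow vane is held still and upright, its blade in the slot and its platform about 13 mm above the deck. The hand-in returned no verdict.

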